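# Clamp an offcut in the hold-down jig with its lever bolt

### The job

Clamp the wooden offcut that lies on the plywood hold-down jig, ready for drilling: swing the jig's steel bar over the wood until it meets its stop, screw the lever bolt in clockwise by its upright lever until it is snug and turns no further, and only then fold the lever fully down flat. Leave the offcut where it lies by its fence, and do not disturb the other things on the bench.

Things in the scene. Friction and masses are not known exactly. Their poses are not given: they have to be found in the camera images.
- clamp_jig: Plywood jig board fixed to the bench, 150 (x) x 250 (y) x 15 mm; origin on its underside, 5 mm to +y of its middle; z up; the other entries speak of its axes. A steel boss, 32 mm across, stands at x = 0, y = -30 mm: bar and lever bolt turn on its vertical axis; beside it a small stop lug, 60 mm high. Dark wooden fence at y = 75 to 94 mm and end stop at x = 52 to 64 mm, both 33 mm above the bench.
- bar_knob (a point): Middle of the upright round black knob on the bar (16 mm diameter, 26 mm high, 80 mm from the bolt axis), to be pushed sideways or pinched from above. It spans 66 to 92 mm above the bench at bolt_turn 0 and sinks with the bolt. The flat steel bar below it is 28 mm wide, 12.5 mm thick, and reaches 101 mm from the axis.
- bar_swing (a joint): Swing of the bar about the vertical bolt axis, rad: 0 = on its stop, the bar pointing to +y of the jig, over the offcut; grows counter-clockwise seen from above (at 1.57 it points to -x of the jig), up to 2. Friction 0.12 N m; it stays where it is left.
- lever_pivot (a point): Point on the bolt axis where the lever is hinged to the bolt head; 84 mm above the bench at bolt_turn 0, 80 mm when the bolt is snug.
- lever_tip (a point): Middle of the free end of the lever, 72 mm from lever_pivot. The lever is a flat black blade, 27 mm wide and 10 mm thick; at the start it stands upright on the bolt axis or leans a few degrees in its folding direction. Its flat faces look along the folding direction: fingers that close along that line hold it for turning.
- bolt_turn (a joint): Turn of the lever bolt, rad: grows as it is screwed in, clockwise seen from above; snug at a firm stop at 3.4. It goes down 1.1 mm per rad and takes the bar along. Friction 0.07 N m; it stays where it is left. The lever turns with it: its folding direction, seen from above, is at angle -pi/2 + (3.4 - bolt_turn) from the jig's +x, so at snug it folds to the jig's -y, away from the offcut.
- lever_fold (a joint): Fold of the lever, rad: 0 = upright along the bolt axis, 1.571 = fully folded, lying level. Friction 0.1 N m (1.5 to 2 N at the end of the lever); it stays where it is left.
- hold_down_bar: The steel bar itself; origin on the bolt axis, about 50 mm above the bench. Its rubber foot, 84 mm from the axis, ends 2.6 mm above the offcut at bolt_turn 0 and first touches it at a bolt_turn of about 2.4; from there it squeezes the wood until the bolt is snug.
- offcut: The loose pine offcut to be clamped, 45 x 90 x 35 mm; origin at the centre of its underside, long side along its y. It lies flat on the jig near y = 50 mm, long side along the fence, its top 50 mm above the bench.
- screw_tin: Loose bystander: tin with green stripes, 70 mm diameter, 62 mm high, origin at the centre of its underside; stands beside the jig.
- marker: Loose bystander: dark blue marker pen, 18 x 134 x 18 mm, lying in front of the jig; origin at the centre of its underside.
- sanding_block: Loose bystander: orange sanding block, 64 x 112 x 33 mm, origin at the centre of its underside.
- paint_brush: Loose bystander: wooden paint brush, 44 x 202 x 14 mm, origin at the centre of the underside.

How it is judged:
On the way, in this order (a step that is already met when the one before it is completed fails the run):
1. the bar is swung over the wood onto its stop (value of joint bar_swing below 0.1 rad), for 0.2 s.
2. the lever bolt is screwed in until snug (value of joint bar_swing below 0.1 rad and value of joint bolt_turn above 3.25 rad), for 0.2 s.
3. the lever is folded down flat (all of step 2 and value of joint lever_fold above 1.45 rad), for 0.2 s.
At the end, for the whole second after the job is handed in: The bar is within 0.1 rad of its stop over the offcut and presses on it with more than 2 N, the bolt is turned to within 0.15 rad of snug, the lever is within 0.12 rad of lying flat, and the offcut is within 12 mm of where it lay (all of step 3 and contact force between hold_down_bar and offcut above 2 N and distance of offcut from where it was at the start of the episode below 0.012 m); the robot touches nothing.
It fails at once if the screw tin is shifted by more than 25 mm (distance of screw_tin from where it was at the start of the episode above 0.025 m).
It fails at once if the marker is shifted by more than 25 mm (distance of marker from where it was at the start of the episode above 0.025 m).
It fails at once if the sanding block is shifted by more than 25 mm (distance of sanding_block from where it was at the start of the episode above 0.025 m).
It fails at once if the paint brush is shifted by more than 25 mm (distance of paint_brush from where it was at the start of the episode above 0.025 m).
It also fails if it takes over 69 s, if anything falls off the work surface, if the arm or the gripper's body presses on something with over 40 N, if the wrist force passes 120 N, or if a joint passes its speed limit or range.

### The arm

A 7-joint arm with a two-finger parallel gripper is mounted at the origin on a cart in front of the work surface, level with it; the furniture and walls round the work are solid. World frame = base frame: x ahead of the robot, y to its left, z up, the work surface at z = 0. Lengths are in m, angles in rad, forces in N, time in s.
With the tool pointing down it reaches from about 0.35 to 0.9 m from the base axis. Payload 8.1 kg.
Tool frame: the origin (TCP) lies at the very end of the fingers, on their centre line; the grasp point (between the pads) lies 19 mm behind it (arm.tcp_to_grasp is the distance from the TCP to the grasp point, in m); z points along the fingers, y is the line along which they close (so a half turn about z gives the same grasp; the last joint's range is limited). The gripper opens to 92 mm and grips with 3 to 60 N. Pads are 19 mm wide; open, the fingers measure 130 mm over their backs; the gripper's body (75 mm by 190 mm) begins 47 mm behind the grasp point.
Start: joints at [1.123, 0.434, 0.025, 1.573, -0.012, 1.134, -0.075], TCP at [0.211, -0.588, 0.227] pointing down, gripper open.
Joint ranges: [-2.62, 2.62], [-0.44, 2.09], [-1.27, 1.32], [0.08, 2.57], [-1.32, 4.46], [0.12, 2], [-2.74, 2.74]. Speed limits (rad/s): [2.22, 2.22, 3.01, 3.01, 3.14, 3.14, 3.14].

### API

Orientations are given as a rotation vector (axis times angle).
In Python, from cell import arm, vision, job gives the robot as it stands (arm), with the cameras (vision) and the job (job).
- The arm moves only by the tool move_tool, called after "Emit:" by a JSON object that holds its "op" and its "data". Schema: {"type":"object","properties":{"ticks":{"type":"array","items":{"type":"array","items":{"type":"array","items":{"type":"number"},"minItems":5,"maxItems":5},"minItems":1,"maxItems":10},"minItems":1,"maxItems":1},"grip_force":{"type":"number"},"only":{"type":"string"},"quiet":{"type":"boolean"},"lines":{"type":"string"}},"required":["ticks"],"additionalProperties":false}. ticks is a list that holds a single list of rows (three levels of brackets), with 1 to 10 rows, each of 5 numbers: dx, dy, dz in parts of the range, where 1.0 means 0.6 m, then a turn about the tool's z in shares of 180 degrees (1.0 is 180 degrees), then the opening from 0.0 (shut) to 1.0 (fully open); each row shifts and turns the commanded pose from where the row before left it, along the tool's axes as they then stand; what a row does not reach is not made up. A row lasts 1/10 s, in which the tool goes at most 0.05 m and 0.15 rad, less where a joint would pass 70% of its speed; a pose out of reach is approached as far as the arm can. The fingers move at their own pace and stop on an object; grip_force is the grip in N (left out, the last holds). Time passes only in rows, so rows that do not move let the fingers close. The tool returns the time, the measured TCP pose, the force, the opening and the grip force at its end. only (a regular expression) keeps the lines of the reply that match it, lines (a string "A,B") keeps lines A to B, and quiet returns only ok. Input that does not fit is refused with a message, and nothing moves.
- arm.observe(): the state, without advancing time (a new reading comes with each control period).
- vision.get_image(name): name is "side" or "top"; returns a dict with "image" (400x640x3 uint8, blue, green, red), "fx", "fy", "cx", "cy" (pixels), "cam_to_world" (4x4, takes a point from camera to world coordinates). Camera axes: x right, y down, z forward; pixel columns grow to the right and rows downward; lengths in m; the calibration is good to about 2 mm. A picture is of the moment at which its call begins. There is no depth.
- job.sign_off(): hands the job in; it is judged then, once.
The state is a dict: "clock": time; "joints": joint angles; "dq": joint speeds; "joint_efforts": joint torques, N m; "position": TCP position; "ee_rot": TCP orientation; "force": force on the tool from outside, world axes, zero at the start; "ft_torque": the same for the moment, N m; "width": opening from 0.0 (shut) to 1.0 (fully open); "gripper_force": force on a finger pad.
Only numpy, scipy, OpenCV 4.12 (cv2) and the standard library are available. Lean on these libraries where they do the work, as an engineer would, in place of code of your own. Each camera call takes 0.05 s, during which the arm holds its last target. There are 200 camera calls.

## Working session

There is one attempt and no reset: what is moved stays moved. The work goes in short steps, Python scripts to look and compute and a tool call to move; the robot and the scene stay as the last step left them, time stands still between calls to the robot, and variables do not carry over. Pictures are saved under pics/ and viewed, at most 10 in all, crops included, and the job is handed in when it is done.

```bash
ls; mkdir -p pics
```

Run:
```python
from cell import arm, vision, job
import cv2,numpy as np
for n in("side","top"):
    d=vision.get_image(n); cv2.imwrite(f"pics/{n}0.png",d["image"]); np.savez(f"{n}0.npz",**d)
    print(n,d["fx"],d["fy"],d["cx"],d["cy"]); print(np.round(d["cam_to_world"],3))
o=arm.observe();print(o)
```

```text
cell.py
pics
side 459.92300535813376 459.92300535813376 315.6584359097523 200.61457124459236
[[ 0.994 -0.032  0.101  0.419]
 [-0.105 -0.418  0.902 -1.089]
 [ 0.013 -0.908 -0.419  0.609]
 [ 0.     0.     0.     1.   ]]
top 430.5639927051355 430.5639927051355 318.0106516493308 193.52727015357112
[[ 1.000e-03 -9.840e-01  1.800e-01  3.370e-01]
 [-1.000e+00 -2.000e-03 -0.000e+00 -3.700e-02]
 [ 1.000e-03 -1.800e-01 -9.840e-01  1.179e+00]
 [ 0.000e+00  0.000e+00  0.000e+00  1.000e+00]]
{'clock': 0.1, 'joints': array([ 1.12341128,  0.43515775,  0.02498103,  1.57397552, -0.01157118,
        1.13397243, -0.07506859]), 'dq': array([ 0.0007726 , -0.00138714,  0.00123873, -0.00188463,  0.00098565,
        0.00045625, -0.00064208]), 'joint_efforts': array([ 4.62068478e-03, -6.69129539e+01,  9.88832898e-01, -3.15143752e+01,
       -6.04309654e-02,  3.75282147e-02,  6.54038104e-05]), 'position': array([ 0.21103912, -0.58783244,  0.2260326 ]), 'ee_rot': array([-3.09374008e+00, -5.38633328e-01,  6.05245417e-04]), 'force': array([ 0.11814689, -1.24710768, -0.20516175]), 'ft_torque': array([-0.02867884, -0.04939851,  0.01412938]), 'gripper_force': 0.0, 'width': 1.0071980832557141}
```

View pics/top0.png

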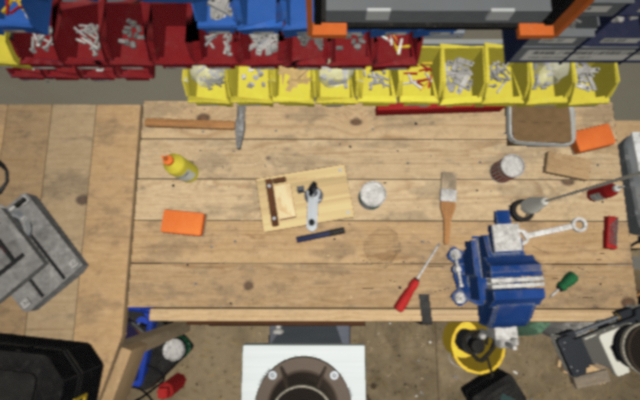

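View pics/side0.png

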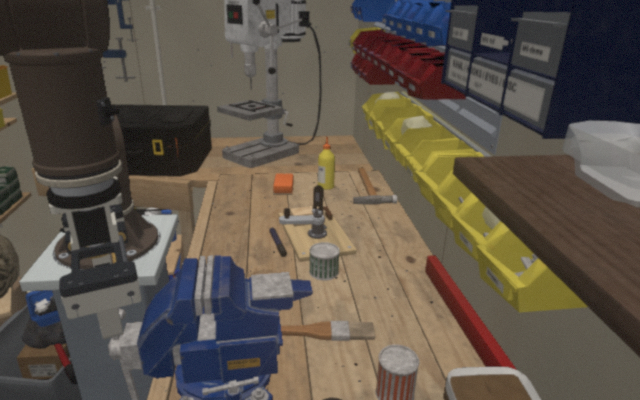

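The top view shows the jig near (305,197), with its fence on the left (world +y), the bar pointing down at about (311,222), the tin at (372,194) and the marker at (320,235). The side view shows the jig near (317,232), with the lever upright at (318,198). I'll enlarge both.

Run:
```python
import cv2,numpy as np
t=cv2.imread("pics/top0.png")[155:255,245:395]; s=cv2.imread("pics/side0.png")[170:290,250:380]
cv2.imwrite("pics/c1.png",np.vstack([cv2.resize(t,None,fx=5,fy=5,interpolation=cv2.INTER_CUBIC)]))
cv2.imwrite("pics/c2.png",cv2.resize(s,None,fx=5,fy=5,interpolation=cv2.INTER_CUBIC))
```

```text
(no output)
```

View pics/c1.png

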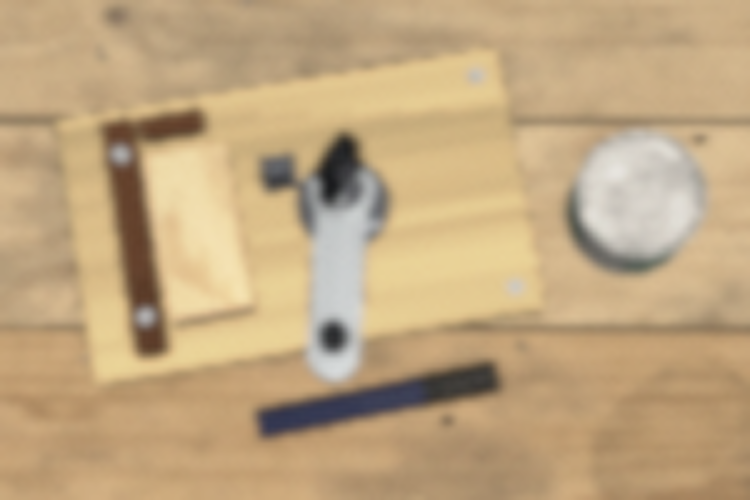

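View pics/c2.png

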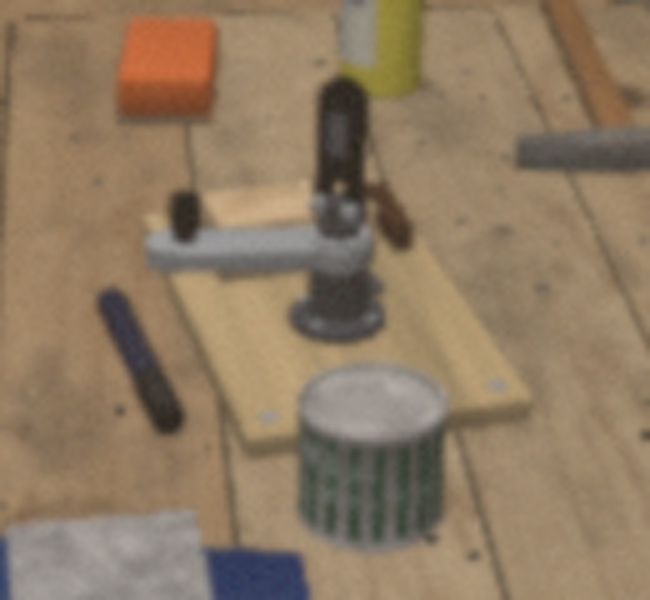

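The top crop gives the jig corners at (58,120), (497,50), (541,307) and (97,380), the knob at (333,336) and the lever from its base at (342,195) to its tip at (346,145). The side crop shows the lever tip at (343,88), the pivot near (338,205) and the knob at (185,215). Next I'll compute the poses.

Create h.py:
```python
import numpy as np
from scipy.spatial.transform import Rotation as R
def cam(n):return np.load(f"{n}0.npz")
def ray(n,u,v):
    d=cam(n);T=d["cam_to_world"];r=T[:3,:3]@[(u-d["cx"])/d["fx"],(v-d["cy"])/d["fy"],1];return T[:3,3],r/np.linalg.norm(r)
def onz(n,u,v,z):
    o,r=ray(n,u,v);return o+r*(z-o[2])/r[2]
def tri(a,b):
    A=np.zeros((3,3));y=np.zeros(3)
    for o,r in(ray("top",*a),ray("side",*b)):
        P=np.eye(3)-np.outer(r,r);A+=P;y+=P@o
    return np.linalg.solve(A,y)
tc=lambda u,v:(u/5+245-.4,v/5+155-.4)
sc=lambda u,v:(u/5+250-.4,v/5+170-.4)
```

Run:
```python
from h import *
np.set_printoptions(precision=4,suppress=True)
c=np.array([onz("top",*tc(*p),.015) for p in[(58,120),(497,50),(541,307),(97,380)]])
print(c)
m=c.mean(0)[:2]; y=(c[0]-c[1]+c[3]-c[2])[:2];y/=np.linalg.norm(y);x=np.array([y[1],-y[0]])
print("jig",m,"x",x,np.arctan2(x[1],x[0]),"edges",np.linalg.norm(c[0]-c[1]),np.linalg.norm(c[1]-c[2]))
org=m-.005*0*y
# origin is 5mm to +y of middle
org=m+.005*y; ax=org-.030*y; print("org",org,"axis",ax)
k=onz("top",*tc(333,336),.092)[:2];print("knob top",k,"r",np.linalg.norm(k-ax));b=k-ax
print("swing",np.arctan2(b@-x,b@y))
print("knob tri",tri(tc(333,336),sc(185,197)))
print("tip tri",tri(tc(346,140),sc(343,82)), onz("top",*tc(346,145),.156))
print("pivot tri",tri(tc(342,200),sc(338,205)))
print("tin",onz("top",*tc(640,192),.062))
for p in[(262,425),(495,376)]:print("marker",onz("top",*tc(*p),.012))
def jp(a,b):return org+a*x+b*y
print("offcut nominal",jp(0,.05),[onz("top",*tc(*p),.05)[:2] for p in[(148,146),(222,137),(252,305),(178,322)]])
for p in[(278,172)]:q=onz("top",*tc(*p),.06)[:2]-org;print("lug jig",q@x,q@y)
from cell import arm, vision, job;o=arm.observe();print(R.from_rotvec(o["ee_rot"]).as_matrix())
```

```text
[[ 0.5911  0.1334  0.015 ]
 [ 0.6313 -0.1098  0.015 ]
 [ 0.4873 -0.1324  0.015 ]
 [ 0.4472  0.1084  0.015 ]]
jig [ 0.5392 -0.0001] x [0.9865 0.1639] 0.16459233811498203 edges 0.24645086607121136 0.1457176371387425
org [0.5384 0.0048] axis [ 0.5433 -0.0248]
knob top [ 0.4624 -0.0204] r 0.08104460173721631
swing 1.3522294831474155
knob tri [ 0.4629 -0.0204  0.0913]
tip tri [ 0.5469 -0.0272  0.1568] [ 0.5481 -0.0273  0.156 ]
pivot tri [ 0.5381 -0.0247  0.0852]
tin [ 0.5424 -0.1815  0.062 ]
marker [0.4233 0.019  0.012 ]
marker [ 0.45   -0.1072  0.012 ]
offcut nominal [0.5302 0.0542] [array([0.5693, 0.0797]), array([0.5742, 0.0402]), array([0.4836, 0.0231]), array([0.4746, 0.062 ])]
lug jig 0.015422287280392646 0.0022572490228553103
[[ 0.9412  0.338  -0.0006]
 [ 0.338  -0.9412  0.0012]
 [-0.0002 -0.0014 -1.    ]]
```

Units first: shifts go in shares of 0.6 m and turns go in shares of 180 degrees. So -0.05 m / 0.6 = -0.0833, -0.032 m / 0.6 = -0.0533.

Emit:
{"op": "move_tool", "data": {"ticks": [[[0,0,-0.0833,0,1],[0,0,-0.0833,0,1],[0.0517,-0.0533,0,0,1],[0.0517,-0.0533,0,0,1],[0.0517,-0.0533,0,0,1],[0.0517,-0.0533,0,0,1],[0.0517,-0.0533,0,0,0.6],[0.0517,-0.0533,0,0,0.6],[0.0517,-0.0533,0,0,0.6],[0.0517,-0.0533,0,0,0.6]]], "grip_force": 20}}

```text
clock: 1.1
position: [0.3583, -0.2616, 0.3266]
ee_rot: [3.095, 0.539, -0.0]
force: [0.5, 0.1, -0.6]
width: 0.7
gripper_force: 0.0
```

Emit:
{"op": "move_tool", "data": {"ticks": [[[0.05,-0.0533,0,0,0.6],[0.05,-0.0533,0,0,0.6],[0.05,-0.0533,0,0,0.6],[0.05,-0.0533,0,0,0.6],[0.05,-0.0533,0,0,0.6],[0.05,-0.0533,0,0,0.6],[0,0,0,0,0.6],[0,0,0,0,0.6]]]}}

```text
clock: 1.9
position: [0.4625, -0.0212, 0.3263]
ee_rot: [-3.094, -0.543, 0.002]
force: [-0.0, -0.9, -1.0]
width: 0.599
gripper_force: 0.0
```

Scaled: -0.15 rad / 3.1416 = -0.0477.

Emit:
{"op": "move_tool", "data": {"ticks": [[[0,0,0,-0.0477,0.6],[0,0,0,-0.0477,0.6],[0,0,0,-0.0477,0.6],[0,0,0,-0.0477,0.6],[0,0,0,-0.0477,0.6],[0,0,0,-0.0477,0.6],[0,0,0,-0.0477,0.6],[0,0,0,-0.0477,0.6],[0,0,0,-0.0477,0.6],[0,0,0,-0.0477,0.6]]]}}

```text
clock: 2.9
position: [0.4621, -0.0238, 0.3265]
ee_rot: [-1.893, -2.507, 0.002]
force: [0.2, 0.1, 0.3]
width: 0.598
gripper_force: 0.0
```

Emit:
{"op": "move_tool", "data": {"ticks": [[[0,0,0,-0.0477,0.6],[0,0,0,-0.0477,0.6],[0,0,0,-0.0477,0.6],[0,0,0,-0.0382,0.6],[0,0,0,0,0.6],[0,0,0,0,0.6]]]}}

```text
clock: 3.5
position: [0.4623, -0.0231, 0.3266]
ee_rot: [-1.125, -2.933, 0.001]
force: [-0.0, -0.2, 0.1]
width: 0.601
gripper_force: 0.0
```

Add to h.py:
```python
def to(p,ang=None):
    "tool-axes shift to world p, and turn that brings tool y to world angle ang"
    from cell import arm, vision, job
    o=arm.observe();M=R.from_rotvec(o["ee_rot"]).as_matrix()
    a=np.arctan2(M[1,1],M[0,1])
    print("pos",o["position"].round(4),"yang",a.round(3),"shift",(M.T@(np.array(p)-o["position"])).round(4),"F",o["force"].round(1),"w",round(o["width"],3),"j7",o["joints"][6].round(2),o["clock"])
```

```bash
python3 -c "
from h import *
to([.4625,-.0204,.077])"
```

```text
pos [ 0.4623 -0.0231  0.3266] yang 0.838 shift [0.0017 0.0023 0.2496] F [-0.  -0.2  0.1] w 0.601 j7 0.67 3.5
```

Scaled: 0.05 m / 0.6 = 0.0833, 0.03 m / 0.6 = 0.05.

Emit:
{"op": "move_tool", "data": {"ticks": [[[0.0033,0.0033,0.0833,0,0.6],[0,0,0.0833,0,0.6],[0,0,0.0833,0,0.6],[0,0,0.0833,0,0.6],[0,0,0.05,0,0.6],[0,0,0.0333,0,0.6],[0,0,0,0,0.6],[0,0,0,0,0.6]]], "grip_force": 12}}

```text
clock: 4.3
position: [0.4626, -0.0193, 0.0772]
ee_rot: [-1.119, -2.935, 0.0]
force: [0.0, 0.1, 0.0]
width: 0.598
gripper_force: 0.0
```

Emit:
{"op": "move_tool", "data": {"ticks": [[[0,0,0,0,0],[0,0,0,0,0],[0,0,0,0,0],[0,0,0,0,0],[0,0,0,0,0],[0,0,0,0,0],[0,0,0,0,0]]]}}

```text
clock: 5.0
position: [0.4622, -0.0194, 0.0768]
ee_rot: [-1.117, -2.936, 0.001]
force: [-1.3, 0.2, 1.6]
width: 0.166
gripper_force: 12.0
```

Run:
```python
from h import *
from cell import arm, vision, job
import cv2
to([.4625,-.0204,.077])
o=arm.observe();M=R.from_rotvec(o["ee_rot"]).as_matrix();p=o["position"][:2]
ax=np.array([.5435,-.0249]);b=p-ax;a0=np.arctan2(b[1],b[0]);r=.08
print("ang",a0,np.linalg.norm(b))
prev=p
for a in np.linspace(a0,1.735-.06,8)[1:]:
    q=ax+r*np.array([np.cos(a),np.sin(a)]);d=M.T@[*(q-prev),0];prev=q;print(d.round(3))
```

```text
pos [ 0.4622 -0.0194  0.0768] yang 0.844 shift [-0.0009 -0.0006 -0.0002] F [-1.3  0.2  1.6] w 0.166 j7 0.4 5.0
ang 3.073908775612802 0.08148684258450105
[ 0.007  0.014 -0.   ]
[ 0.006  0.015 -0.   ]
[ 0.003  0.016 -0.   ]
[-0.001  0.016 -0.   ]
[-0.004  0.016 -0.   ]
[-0.007  0.014 -0.   ]
[-0.01   0.013 -0.   ]
```

Scaled: 0.016 m / 0.6 = 0.0267, 0.015 m / 0.6 = 0.025.

Emit:
{"op": "move_tool", "data": {"ticks": [[[0.0117,0.0233,0,0,0],[0.01,0.025,0,0,0],[0.005,0.0267,0,0,0],[-0.0017,0.0267,0,0,0],[-0.0067,0.0267,0,0,0],[-0.0117,0.0233,0,0,0],[-0.01,0.0133,0,0,0],[0,0,0,0,0],[0,0,0,0,0]]]}}

```text
clock: 5.9
position: [0.5299, 0.054, 0.0767]
ee_rot: [1.116, 2.936, 0.002]
force: [-0.5, 2.2, -2.3]
width: 0.166
gripper_force: 12.0
```

```bash
python3 -c "
from h import *
to([.5304,.054,.077])"
```

```text
pos [0.5299 0.054  0.0767] yang 0.844 shift [-0.0004  0.0003 -0.0003] F [-0.5  2.2 -2.3] w 0.166 j7 0.28 5.9
```

Scaled: 0.0013 m / 0.6 = 0.0022, -0.001 m / 0.6 = -0.0017.

Emit:
{"op": "move_tool", "data": {"ticks": [[[-0.0017,0.0022,0,0,0],[-0.0017,0.0022,0,0,0],[-0.0017,0.0022,0,0,0],[0,0,0,0,0],[0,0,0,0,0]]]}}

```text
clock: 6.4
position: [0.532, 0.0544, 0.0763]
ee_rot: [-1.115, -2.933, 0.003]
force: [-7.8, 2.4, 2.3]
width: 0.17
gripper_force: 12.0
```

```bash
python3 -c "
from h import *
to([.5304,.054,.077])"
```

```text
pos [0.532  0.0544 0.0763] yang 0.844 shift [ 0.001  -0.0013 -0.0007] F [-7.8  2.4  2.3] w 0.17 j7 0.28 6.4
```

On the stop: resistance is up to 8 N. I'll release, lift, and take a fresh measurement of the lever.

Scaled: -0.05 m / 0.6 = -0.0833, -0.04 m / 0.6 = -0.0667.

Emit:
{"op": "move_tool", "data": {"ticks": [[[0,0,0,0,0.6],[0,0,0,0,0.6],[0,0,0,0,0.6],[0,0,0,0,0.6],[0,0,-0.0667,0,0.6],[0,0,-0.0833,0,0.6],[0,0,-0.0833,0,0.6],[0,0,-0.0833,0,0.6],[0,0,0,0,0.6]]]}}

```text
clock: 7.3
position: [0.538, 0.0558, 0.274]
ee_rot: [1.113, 2.927, 0.008]
force: [-0.9, -0.7, -1.3]
width: 0.594
gripper_force: 0.0
```

Emit:
{"op": "move_tool", "data": {"ticks": [[[0,0,0,-0.0477,0.6],[0,0,0,-0.0477,0.6],[0,0,0,-0.0477,0.6],[0,0,0,-0.0477,0.6],[0,0,0,-0.0477,0.6],[0,0,0,-0.0477,0.6],[0,0,0,-0.0477,0.6],[0,0,0,-0.0318,0.6],[0,0,0,0,0.6],[0,0,0,0,0.6]]]}}

```text
clock: 8.3
position: [0.5346, 0.0542, 0.2666]
ee_rot: [0.654, -3.073, -0.0]
force: [0.1, -0.3, 0.6]
width: 0.602
gripper_force: 0.0
```

Run:
```python
from h import *
from cell import arm, vision, job
import cv2
to([.5455,-.026,.105])
v=[]
for n,(r,c) in dict(side=(170,250),top=(155,245)).items():
    d=vision.get_image(n);np.savez(f"{n}1.npz",**d)
    v.append(cv2.resize(d["image"][r:r+100,c:c+130],None,fx=3,fy=5.8/1.93))
cv2.imwrite("pics/b.png",np.hstack(v))
```

```text
pos [0.5346 0.0542 0.2666] yang 1.99 shift [ 0.0228 -0.0777  0.1616] F [ 0.1 -0.3  0.6] w 0.602 j7 1.48 8.3
```

View pics/b.png

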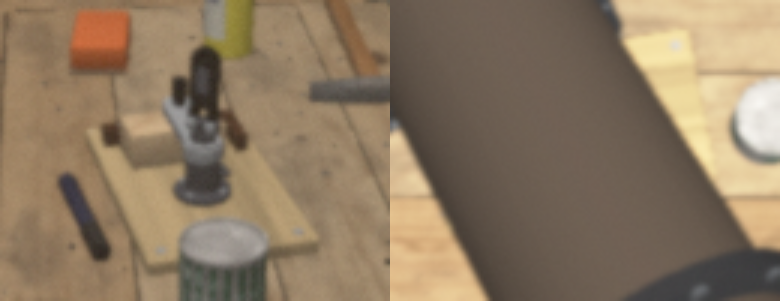

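The side view shows the bar over the offcut, with the knob at about (180,90) and the lever upright at (205,80). The arm hides the jig in the top view. Next I'll grasp the lever.

Scaled: 0.04 m / 0.6 = 0.0667, 0.025 m / 0.6 = 0.0417.

Emit:
{"op": "move_tool", "data": {"ticks": [[[0.02,-0.065,0,0,0.6],[0.0183,-0.065,0,0,0.6],[0,0,0,0,0.6],[0,0,0.0667,0,0.6],[0,0,0.0667,0,0.6],[0,0,0.0667,0,0.6],[0,0,0.0417,0,0.6],[0,0,0.0267,0,0.6],[0,0,0,0,0.6]]], "grip_force": 25}}

```text
clock: 9.3
position: [0.5442, -0.026, 0.1037]
ee_rot: [0.657, -3.068, -0.001]
force: [0.2, 0.8, 0.4]
width: 0.599
gripper_force: 0.0
```

Emit:
{"op": "move_tool", "data": {"ticks": [[[0,0,0,0,0.6],[0,0,0,0,0]]]}}

```text
clock: 9.5
position: [0.5465, -0.0258, 0.107]
ee_rot: [-0.659, 3.07, -0.001]
force: [1.5, -0.7, 0.5]
width: 0.552
gripper_force: 0.0
```

```bash
python3 -c "
from h import *
to([.5445,-.0255,.105])"
```

```text
pos [ 0.5465 -0.0258  0.107 ] yang 1.994 shift [0.0017 0.0011 0.002 ] F [ 1.5 -0.7  0.5] w 0.552 j7 1.48 9.5
```

Emit:
{"op": "move_tool", "data": {"ticks": [[[0,0,0,0,0],[0,0,0,0,0],[0,0,0,0,0],[0,0,0,0,0],[0,0,0,0,0],[0,0,0,0,0],[0,0,0,0,0],[0,0,0,0,0]]], "grip_force": 25}}

```text
clock: 10.3
position: [0.5454, -0.0241, 0.1066]
ee_rot: [-0.662, 3.071, 0.003]
force: [-3.2, 5.2, 7.1]
width: 0.292
gripper_force: 25.0
```

```bash
python3 -c "
from h import *
to([.544,-.0252,.105])"
```

```text
pos [ 0.5454 -0.0241  0.1066] yang 1.995 shift [ 0.0017 -0.0004  0.0016] F [-3.2  5.2  7.1] w 0.292 j7 1.48 10.3
```

The opening is 27 mm, so the fingers hold the blade by its edges. That puts the bolt about 90° from bolt_turn 0. I'll open, turn 90° clockwise and regrip.

Scaled: 0.15 rad / 3.1416 = 0.0477.

Emit:
{"op": "move_tool", "data": {"ticks": [[[0,0,0,0,0.7],[0,0,0,0,0.7],[0,0,0,0,0.7],[0,0,0,0,0.7],[0,0,0,0.0477,0.7],[0,0,0,0.0477,0.7],[0,0,0,0.0477,0.7],[0,0,0,0.0477,0.7],[0,0,0,0.0477,0.7],[0,0,0,0.0477,0.7]]], "grip_force": 15}}

```text
clock: 11.3
position: [0.5457, -0.0264, 0.1058]
ee_rot: [0.752, 3.05, -0.0]
force: [-0.7, 0.6, -0.3]
width: 0.704
gripper_force: 0.0
```

Emit:
{"op": "move_tool", "data": {"ticks": [[[0,0,0,0.0477,0.7],[0,0,0,0.0477,0.7],[0,0,0,0.0477,0.7],[0,0,0,0.0477,0.7],[0,0,0,0.0223,0.7],[0,0,0,0,0.7],[0,0,0,0,0.7]]]}}

```text
clock: 12.0
position: [0.5457, -0.0262, 0.1058]
ee_rot: [1.701, 2.641, -0.0]
force: [-0.7, -0.8, 0.1]
width: 0.7
gripper_force: 0.0
```

Run:
```python
from h import *
from cell import arm, vision, job
import cv2
to([.5445,-.0252,.105])
d=vision.get_image("side")
cv2.imwrite("pics/d.png",cv2.resize(d["image"][120:250,240:380],None,fx=4,fy=4))
```

```text
pos [ 0.5457 -0.0262  0.1058] yang 0.426 shift [ 0.0014 -0.0007  0.0008] F [-0.7 -0.8  0.1] w 0.7 j7 0.15 12.0
```

View pics/d.png

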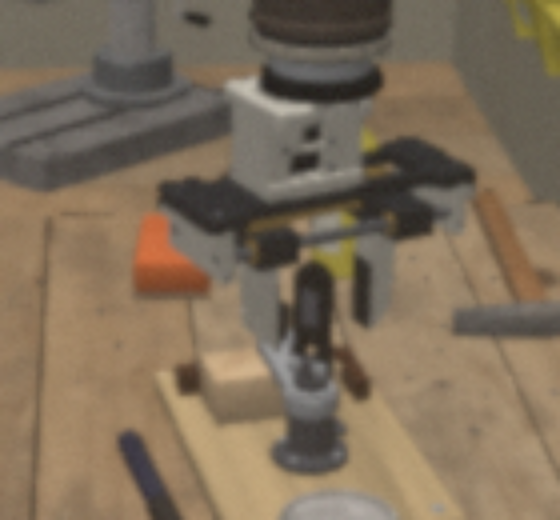

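The side view shows the lever at about (313,305), free between the fingers at (262,300) and (375,280). Its apparent width fits the new orientation, so I'll close.

Emit:
{"op": "move_tool", "data": {"ticks": [[[0,0,0,0,0],[0,0,0,0,0],[0,0,0,0,0],[0,0,0,0,0],[0,0,0,0,0],[0,0,0,0,0],[0,0,0,0,0],[0,0,0,0,0],[0,0,0,0,0]]], "grip_force": 15}}

```text
clock: 12.95
position: [0.5446, -0.0269, 0.1054]
ee_rot: [-1.704, -2.638, 0.003]
force: [-2.6, -3.1, 0.3]
width: 0.11
gripper_force: 15.0
```

```bash
python3 -c "
from h import *
to([.544,-.0252,.105])"
```

```text
pos [ 0.5446 -0.0269  0.1054] yang 0.423 shift [0.0018 0.0001 0.0004] F [-2.6 -3.1  0.3] w 0.11 j7 0.15 12.95
```

The grip is now 10 mm, across the faces, which puts bolt_turn at about 1.57. Screwing in.

Scaled: 0.001 m / 0.6 = 0.0017, 0.0002 m / 0.6 = 0.0003, 0.12 rad / 3.1416 = 0.0382.

Emit:
{"op": "move_tool", "data": {"ticks": [[[0,0,0,0,0],[0.0017,0,0,0,0],[0,0,0.0002,0.0318,0],[0,0,0.0002,0.0382,0],[0,0,0.0002,0.0382,0],[0,0,0.0003,0.0382,0],[0,0,0.0002,0.0382,0],[0,0,0.0002,0.0382,0],[0,0,0.0003,0.0382,0],[0,0,0,0,0]]], "grip_force": 40}}

```text
clock: 13.95
position: [0.5425, -0.0268, 0.1044]
ee_rot: [-2.619, -1.733, 0.009]
force: [-10.0, -6.4, 7.5]
width: 0.11
gripper_force: 40.0
```

Emit:
{"op": "move_tool", "data": {"ticks": [[[0,0,0.0002,0.0382,0],[0,0,0.0002,0.0382,0],[0,0,0.0003,0.0382,0],[0,0,0.0002,0.0382,0],[0,0,0.0002,0.0382,0],[0,0,0.0003,0.0318,0],[0,0,0,0,0],[0,0,0,0,0]]]}}

```text
clock: 14.75
position: [0.5413, -0.0256, 0.1036]
ee_rot: [-3.053, -0.738, 0.012]
force: [-13.2, -2.4, 11.3]
width: 0.106
gripper_force: 40.0
```

```bash
python3 -c "
from h import *
from cell import arm, vision, job
to([.544,-.0252,.105]);print(arm.observe()['ft_torque'])"
```

```text
pos [ 0.5413 -0.0256  0.1036] yang -1.097 shift [ 0.0026  0.0009 -0.0014] F [-13.2  -2.4  11.3] w 0.106 j7 -1.15 14.75
[-0.62293612  3.53026352 -0.07207829]
```

Scaled: -0.002 m / 0.6 = -0.0033, -0.001 m / 0.6 = -0.0017, 0.08 rad / 3.1416 = 0.0255.

Emit:
{"op": "move_tool", "data": {"ticks": [[[-0.0033,0,-0.0017,0.0255,0],[-0.0017,0,0,0.0255,0],[0,0,0,0.0255,0],[0,0,0,0.0191,0],[0,0,0,0,0],[0,0,0,0,0]]]}}

```text
clock: 15.35
position: [0.5403, -0.025, 0.1037]
ee_rot: [-3.128, -0.278, 0.007]
force: [-5.7, 3.3, -8.4]
width: 0.113
gripper_force: 40.0
```

```bash
python3 -c "
from h import *
from cell import arm, vision, job
to([.544,-.0252,.105]);print(arm.observe()['ft_torque'])"
```

```text
pos [ 0.5403 -0.025   0.1037] yang -1.393 shift [ 0.0036  0.0008 -0.0013] F [-5.7  3.3 -8.4] w 0.113 j7 -1.4 15.35
[ 0.89480489  1.18039401 -0.07144458]
```

Emit:
{"op": "move_tool", "data": {"ticks": [[[0,0,0,0.0159,0],[0,0,0,0.0159,0],[0,0,0,0,0],[0,0,0,0,0]]]}}

```text
clock: 15.75
position: [0.5404, -0.025, 0.1037]
ee_rot: [-3.138, -0.125, 0.007]
force: [-5.4, 1.3, -7.5]
width: 0.115
gripper_force: 40.0
```

```bash
python3 -c "
from h import *
from cell import arm, vision, job
to([.544,-.0252,.105]);print(arm.observe()['ft_torque'])"
```

```text
pos [ 0.5404 -0.025   0.1037] yang -1.491 shift [ 0.0036  0.0005 -0.0013] F [-5.4  1.3 -7.5] w 0.115 j7 -1.48 15.75
[0.67262363 1.18772452 0.86267914]
```

The torque jumped to 0.86 N m at a yaw of about -1.45, so the bolt is snug. I'll release, lift, shut the fingers and place them behind the lever.

Scaled: -0.04 m / 0.6 = -0.0667, -0.03 m / 0.6 = -0.05, -0.05 rad / 3.1416 = -0.0159.

Emit:
{"op": "move_tool", "data": {"ticks": [[[0,0,0,-0.0159,0],[0,0,0,0,0.5],[0,0,0,0,0.5],[0,0,0,0,0.5],[0,0,0,0,0.5],[0,0,-0.05,0,0.5],[0,0,-0.0667,-0.0127,0.5],[0,0,-0.05,0,0.5],[0,-0.05,0,0,0],[0,-0.05,0,0,0]]], "grip_force": 20}}

```text
clock: 16.75
position: [0.5338, 0.0325, 0.2067]
ee_rot: [-3.131, -0.254, -0.006]
force: [0.5, 0.4, -0.6]
width: 0.375
gripper_force: 0.0
```

Emit:
{"op": "move_tool", "data": {"ticks": [[[0,0,0,0,0],[0,0,0,0,0],[0,0,0,0,0],[0,0,0,0,0]]]}}

```text
clock: 17.15
position: [0.5329, 0.0315, 0.205]
ee_rot: [3.131, 0.256, -0.0]
force: [-0.1, 0.1, 0.0]
width: 0.035
gripper_force: 0.0
```

Run:
```python
from h import *
from cell import arm, vision, job
import cv2
f=np.array([.164,-.986]);ax=np.array([.541,-.025])
to([*(ax-.045*f),.14])
d=vision.get_image("side")
cv2.imwrite("pics/e.png",cv2.resize(d["image"][120:250,240:380],None,fx=4,fy=4))
```

```text
pos [0.5329 0.0315 0.205 ] yang -1.408 shift [-0.0012  0.0121  0.065 ] F [-0.1  0.1  0. ] w 0.035 j7 -1.54 17.15
```

View pics/e.png

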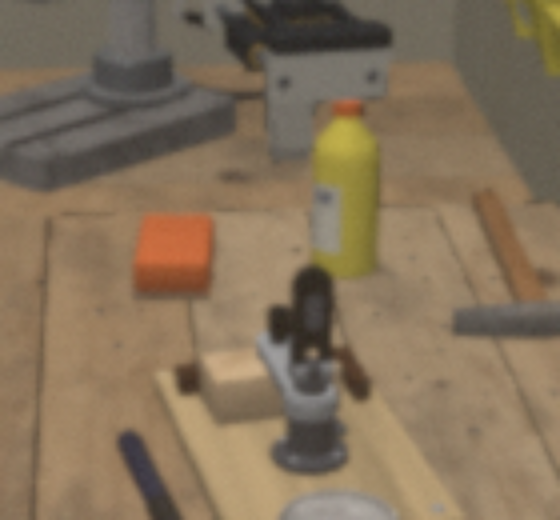

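The side view shows the blade upright and face-on at (313,300), the bar over the offcut and the gripper clear behind it. Next I'll fold the lever.

Scaled: 0.035 m / 0.6 = 0.0583, 0.015 m / 0.6 = 0.025.

Emit:
{"op": "move_tool", "data": {"ticks": [[[0,0.01,0.0583,0,0],[0,0.01,0.05,0,0],[0,0,0,0,0],[0,0.025,0,0,0],[0,0.01,0,0,0],[0,0.0133,0.0017,0,0],[0,0.0133,0.0017,0,0],[0,0.0133,0.0017,0,0],[0,0.0133,0.0033,0,0],[0,0,0,0,0]]]}}

```text
clock: 18.2
position: [0.5438, -0.0329, 0.1353]
ee_rot: [3.131, 0.256, 0.001]
force: [0.6, 0.6, 0.8]
width: 0.009
gripper_force: 0.4
```

Emit:
{"op": "move_tool", "data": {"ticks": [[[0,0.01,0.0067,0,0],[0,0.01,0.0083,0,0],[0,0.01,0.0083,0,0],[0,0.01,0.01,0,0],[0,0.0083,0.0167,0,0],[0,0.0083,0.015,0,0],[0,0.005,0.01,0,0],[0,0,0.0075,0,0],[0,0,0,0,0]]]}}

```text
clock: 19.1
position: [0.5492, -0.0686, 0.0851]
ee_rot: [3.13, 0.257, -0.001]
force: [-1.4, -1.8, 3.7]
width: 0.006
gripper_force: 1.6
```

```bash
python3 -c "
from h import *
to([.541+.164*.045,-.025-.986*.045,.083])"
```

```text
pos [ 0.5492 -0.0686  0.0851] yang -1.407 shift [-0.001   0.0006  0.0021] F [-1.4 -1.8  3.7] w 0.006 j7 -1.33 19.1
```

Now press down in small steps until it is firm.

Scaled: 0.002 m / 0.6 = 0.0033, 0.001 m / 0.6 = 0.0017.

Emit:
{"op": "move_tool", "data": {"ticks": [[[0,0,0.0033,0,0],[0,0,0.0017,0,0],[0,0,0,0,0],[0,0,0,0,0]]]}}

```text
clock: 19.5
position: [0.5502, -0.069, 0.0839]
ee_rot: [3.13, 0.257, 0.003]
force: [-1.9, -3.1, 14.4]
width: 0.007
gripper_force: 7.3
```

Emit:
{"op": "move_tool", "data": {"ticks": [[[0,0.0133,0,0,0],[0,0,0.0017,0,0],[0,0,0.0017,0,0],[0,0,0,0,0],[0,0,0,0,0]]]}}

```text
clock: 20.0
position: [0.5522, -0.075, 0.0824]
ee_rot: [-3.13, -0.26, -0.005]
force: [-2.8, 2.5, 19.5]
width: 0.007
gripper_force: 9.9
```

Scaled: -0.05 m / 0.6 = -0.0833, -0.03 m / 0.6 = -0.05.

Emit:
{"op": "move_tool", "data": {"ticks": [[[0,0,-0.0333,0,0],[0,0,-0.0833,0,0],[0,0,-0.0833,0,0],[0,-0.0833,-0.05,0,0],[0,-0.0833,0,0,0],[0,-0.0833,0,0,0],[0,-0.0833,0,0,0],[0,0,0,0,0],[0,0,0,0,0]]]}}

```text
clock: 20.9
position: [0.5184, 0.1159, 0.226]
ee_rot: [3.13, 0.264, -0.001]
force: [-0.2, -0.4, 0.9]
width: 0.006
gripper_force: 0.0
```

Run:
```python
from cell import arm, vision, job
import cv2,numpy as np
s=vision.get_image("side")["image"][170:290,250:380];t=vision.get_image("top")["image"][150:270,250:380]
cv2.imwrite("pics/f.png",np.hstack([cv2.resize(i,(390,360)) for i in(s,t)]))
o=arm.observe();print(o["position"],o["force"],o["clock"])
```

```text
[0.51909667 0.11323744 0.22603356] [ 0.44454628 -0.53376903 -0.28685857] 21.0
```

View pics/f.png

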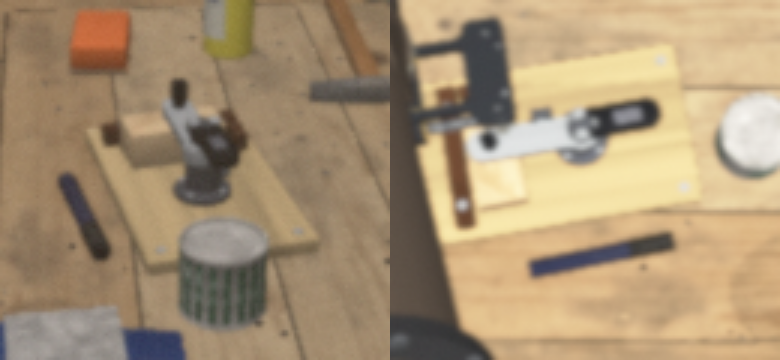

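The side and top views show the lever lying flat toward the jig's -y, from the pivot at (580,128) to the tip at (655,113). The bar and knob at (489,141) are over the offcut, and the tin and marker haven't moved. I'll check the angles numerically before handing in.

Run:
```python
from cell import arm, vision, job
from h import *
import cv2
im=vision.get_image("top")["image"]
g=im[150:270,250:380].max(2); m=(g<75).astype(np.uint8); m[:,:62]=0; m[60:]=0
n,l,st,c=cv2.connectedComponentsWithStats(m);k=1+st[1:,4].argmax();print(st[k],c[k])
v,u=np.nonzero(l==k);P=np.array([onz("top",a+250,b+150,.085)[:2] for a,b in zip(u,v)])
q=P-P.mean(0);w=np.linalg.svd(q)[2][0];w*=-np.sign(w[1]);print("lever angle",np.arctan2(w[1],w[0]),"extent",np.ptp(q@w),"far end from axis",np.ptp(P[:,1]),P[:,1].min())
kn=onz("top",489/3+250,141/3+150,.088)[:2];pv=np.array([.5425,-.025]);b=kn-pv;print("bar angle",np.arctan2(b[1],b[0])," want 1.735",b)
t=P[P[:,1]<P[:,1].min()+.012].mean(0)-pv;print("tip dir from axis",np.arctan2(t[1],t[0]),np.linalg.norm(t))
```

```text
[67 34 22 11 85] [77.05882353 39.25882353]
lever angle -1.3654113378037573 extent 0.05500895895713234 far end from axis 0.054400825139130554 -0.08931958026524874
bar angle -1.6297635248143099  want 1.735 [-0.01516487 -0.25687652]
tip dir from axis -1.3915798496924936 0.059535344388819786
```

```bash
python3 -c "
from cell import arm, vision, job
print(job.sign_off())"
```

```text
the job is handed in; nothing more can be done
None
```

I handed the job in at about 21 s of the 69 s allowed: the bar is on its stop over the offcut, the bolt is snug and the lever is folded flat. The hand-in returned no verdict, and I did not measure the bar's force on the wood directly.

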